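# Raise and lock the telescoping drip stand

## Robot

A 6-joint arm with a two-finger parallel gripper is mounted at the origin on the work surface. World frame = base frame: x ahead of the robot, y to its left, z up, the work surface at z = 0. Lengths are in m, angles in rad, forces in N, time in s.
With the tool pointing down it reaches from about 0.3 to 0.875 m from the base axis. Payload 6.4 kg.
Tool frame: the origin (TCP) lies midway between the tips of the shut fingers; the grasp point (between the pads) lies 19 mm behind it (ctrl.hold_point_z is the distance from the TCP to the grasp point, in m); z points along the fingers, y is the line along which they close (so a half turn about z gives the same grasp; the last joint's range is limited). The gripper opens to 85 mm and grips with 20 to 120 N. Pads are 22 mm wide; open, the fingers measure 114 mm over their backs; the gripper's body (76 mm by 85 mm) begins 54 mm behind the grasp point. The pads swing forward as they close: fully open they stand 13 mm farther back than shut.
Start: joints at [-1.438, 0.181, 1.607, -0, 1.354, -0.206], TCP at [0.191, -0.542, 0.231] pointing down, gripper open.
Joint ranges: [-2.99, 2.99], [-0.89, 2.07], [0.3, 2.58], [-1.14, 4.28], [0, 2.63], [-3.12, 3.12]. Speed limits (rad/s): [2.57, 2.57, 3.01, 3.14, 3.14, 3.14].

## Interface

Orientations are given as a unit quaternion [w, x, y, z].
In Python, from bench import ctrl gives the robot as it stands.
- The arm moves only by the tool carry_out, never from a script. Its argument "plan" is text: rows parted by semicolons, each of 6 numbers parted by spaces: the shift along the tool's x, y, z as a fraction of full scale, then the turn, a rotation vector about the tool's x, y, z as a fraction of full scale. A call has exactly 8 rows; each row shifts and turns the commanded pose from where the row before left it, along the tool's axes as they then stand; what a row does not reach is not made up. Full scale, the value 1, is 40 mm for a shift and 0.1 rad for a turn. A row lasts 1/12 s, in which the tool goes at most 41.7 mm and 7.16 degrees, less where a joint would pass 70% of its speed; a pose out of reach is approached as far as the arm can. A call with a number of a shift or a turn outside -1 to 1 is refused whole. A call with a gripper value outside its range is refused whole. "claw" is the gripper's target within -1 to 1 (shut at 1, half-way at 0, fully open at -1), set as the call begins (left out, the last holds). The fingers move at their own pace and stop on an object; the grip force is fixed at half the most. Time passes only in rows, so rows that do not move let the fingers close, or fill a call up. It gives the time, the measured TCP pose, the force, the opening and the grip force at its end, in the units of the state.
- ctrl.get_obs(): the state, without advancing time (a new reading comes with each control period).
- ctrl.camera(name): name is "scene" or "top" or "wrist"; returns a dict with "pixels" (420x560x3 uint8, red, green, blue), "mtx" (3x3 intrinsics, pixels), "k1" (the pictures are not rectified: a ray, as slopes to the right and down, at radius r is drawn at 1 + k1 r^2 times it, then the intrinsics apply), "R" (3x3) and "t" (3): a world point X has camera coordinates R X + t. Camera axes: x right, y down, z forward; pixel columns grow to the right and rows downward; lengths in m; the calibration is good to about 2 mm. A picture is of the moment at which its call begins. There is no depth.
- ctrl.hand_in(): hands the job in; it is judged then, once.
The state is a dict: "time_s": time; "q": joint angles; "dq": joint speeds; "joint_efforts": joint torques, N m; "eef_pos": TCP position; "eef_rot": TCP orientation; "wrist_force": force on the tool from outside, world axes, zero at the start; "torque": the same for the moment, N m; "opening": opening from 0.0 (shut) to 1.0 (fully open); "grasp_force": force on a finger pad.
Only numpy, scipy, OpenCV 4.12 (cv2) and the standard library are available. Lean on these libraries where they do the work, as an engineer would, in place of code of your own. Each camera call takes 0.05 s, during which the arm holds its last target. There are 200 camera calls.

## Task

The pour-over drip stand on the tray is locked at its low, stowed height, too low for the carafe. Take the wooden crossbar on top of its telescoping post, twist it anticlockwise (seen from above) to unlock, draw the post up until you feel its top stop, and twist it back clockwise as far as it goes so that the post stays up by itself, then let go. Its hidden catch is delicate: feel for the stops and do not force them, and leave everything else standing where it is.

Things in the scene. Friction and masses are not known exactly. Their poses are not given: they have to be found in the camera images.
- stand: drip stand, fixed on the tray. Round wooden foot 140 mm across, 12 mm thick; upright steel sleeve 46 mm across (52 mm at its collars), its top 140 mm above the origin. Origin: on the post's vertical axis at the underside of the foot; z up; the ring's arm points along -x when post_turn is 0. Its place and yaw vary. A hidden catch inside the sleeve holds the section; its height and turn differ each time.
- post_lift (a joint): how far the section is drawn up (m), 0 = fully down. Starts locked at 0 to 2 mm and can then rise only to about 3 mm. Unlocked it slides with about 1 N friction and falls by its own weight (about 0.3 kg) if let go. The hidden top stop is met somewhere between 46 and 74 mm. The lock slot is the last 5 mm below that stop: 2 to 3 mm below the stop the section turns back freely, lower down a wall blocks it.
- post_turn (a joint): turn of the section about the vertical post axis (rad), positive anticlockwise from above. Starts locked at 0.14 to 0.22. Hidden end stops: clockwise (fully home, locked) somewhere from -0.1 to 0.1, anticlockwise (unlocked) somewhere from 1.05 to 1.25; the section slides freely only above about 0.95. Turning it freely takes about 0.02 N m.
- crossbar (a point): centre of the wooden crossbar on top of the section, on the post axis, 205 mm above stand's origin when down. The bar is 60 mm long (this frame's x), 16 mm thick (y), 26 mm tall (13 mm above and below this point); grip it across its thickness from above. It turns and rises with the section. Below it: a stem 18 mm across; the hub (32 mm across) has its top 44 mm below this point.
- ring (a point): centre of the empty dripper ring (94 mm across, 8 mm bar) on a level arm, 100 mm out from the post axis along the crossbar frame's -x and 53 mm below the crossbar's centre; it turns and rises with the section, so it swings aside while unlocked. The bystanders are lower than it or clear of its sweep.
- pin: the hidden sprung lock pin inside the sleeve, part of the section, 14 mm out from the post axis; against a stop it gives 2 N m per rad of twist and 6 N per mm of pull. It takes all the load from the catch's stops and walls and must not bear more than 30 N (about 0.4 N m of twist or 30 N of pull at the crossbar). Frame: on the post axis, 40 mm above stand's origin when down, axes as the crossbar's.
- grinder: hand coffee grinder, dark steel cylinder 54 mm across, 200 mm tall over its lever knob, on the tray; origin centre of its underside; leave alone
- dripper: stainless cone dripper, 110 mm across, 78 mm tall, on the tray; origin centre of its underside; leave alone
- carafe: frosted glass carafe, 104 mm across, 130 mm tall, on the tray; origin centre of its underside; leave alone
- mug: clay mug, 80 mm across, 85 mm tall, on the tray; origin centre of its underside; leave alone
- canister: white bean jar with wooden lid, 90 mm across, 140 mm tall, on the sideboard; origin centre of its underside; leave alone
- scoop: spoon lying on the sideboard; leave alone
- kettle: dark steel kettle, 150 mm across without spout and handle, 150 mm tall, on the sideboard; origin centre of its underside; leave alone
- scale: flat black scale 130 x 170 x 22 mm on the sideboard; origin centre of its underside; leave alone

How it is judged:
By the outcome, as a careful person would: the job done as asked, in the order asked, and still so for the second after the job is handed in, with the robot touching nothing.
It also fails if it takes over 64 s, if anything falls off the work surface, if the arm or the gripper's body presses on something with over 40 N, if the wrist force passes 120 N, or if a joint passes its speed limit or range.

## Working session

There is one attempt and no reset: what is moved stays moved. The work goes in short steps, Python scripts to look and compute and a tool call to move; the robot and the scene stay as the last step left them, time stands still between calls to the robot, and variables do not carry over. Pictures are saved under pics/ and viewed, at most 10 in all, crops included, and the job is handed in when it is done.

Besides the shell and the picture viewer there is one more tool, called after "Request:" in YAML: its name, and indented under it one key for each argument. carry_out: Moves the arm, as the interface text tells. Shift numbers are shares of 40 mm and turn numbers shares of 0.1 rad, none past 1 either way. Its arguments: {"type":"object","properties":{"plan":{"type":"string"},"claw":{"type":"number"}},"required":["plan"]}

```bash
mkdir -p pics; ls
python3 - <<'E'
from bench import ctrl
import cv2,json,numpy as np
for n in ("scene","top"):
    c=ctrl.camera(n); cv2.imwrite(f"pics/{n}0.png",c["pixels"][:,:,::-1])
    np.savez(f"{n}0.npz",**{k:c[k] for k in("mtx","k1","R","t")}); print(n,c["mtx"].round(1).tolist(),c["k1"],(-c["R"].T@c["t"]).round(3))
print(ctrl.get_obs(), ctrl.hold_point_z)
E
```

```text
pics
scene [[429.9, 0.0, 280.6], [0.0, 429.9, 208.1], [0.0, 0.0, 1.0]] -0.12498254611197712 [1.043 0.681 1.078]
top [[485.2, 0.0, 277.4], [0.0, 485.2, 215.1], [0.0, 0.0, 1.0]] 0.01881228129270234 [ 0.274 -0.044  1.929]
{'time_s': 0.1, 'q': array([-1.43829941e+00,  1.81483462e-01,  1.60791142e+00, -1.36010021e-05,
        1.35381973e+00, -2.06308443e-01]), 'dq': array([-0.00101003, -0.00242888, -0.00258442, -0.00119774,  0.00098302,
        0.00165734]), 'joint_efforts': array([ 4.02592168e-04, -4.45882487e+01, -3.52238595e+01, -2.46430463e-04,
        4.21787016e-03,  1.03673580e-05]), 'eef_pos': array([ 0.19104685, -0.54179707,  0.23046321]), 'eef_rot': array([-8.10668643e-04,  9.85685075e-01,  1.68595001e-01,  2.32875533e-05]), 'wrist_force': array([-0.0888001 ,  0.4651949 , -0.17688627]), 'torque': array([0.04243223, 0.04212693, 0.01004907]), 'grasp_force': 0.0, 'opening': 0.9969462964662196} 0.0187
```

View pics/scene0.png

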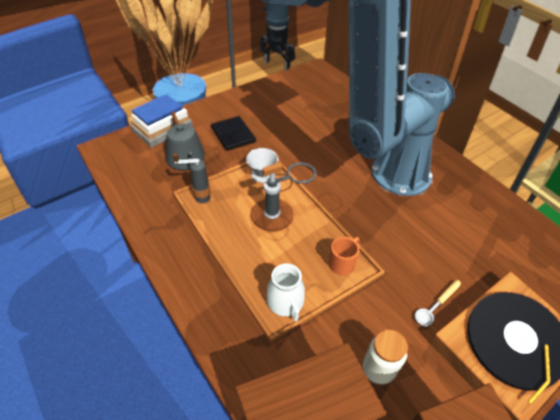

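View pics/top0.png

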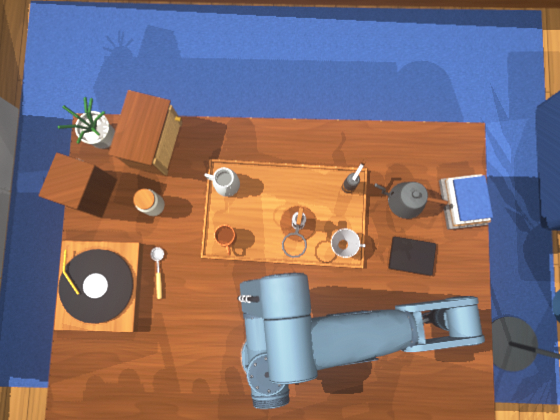

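The scene view shows the stand at about (272,200) with its ring at (300,173). In the top view the crossbar is near (298,217) and the ring near (294,245). I'll enlarge both.

Run:
```python
import cv2,numpy as np
t=cv2.imread("pics/top0.png")[195:265,260:340]; s=cv2.imread("pics/scene0.png")[145:235,235:325]
a=cv2.resize(t,None,fx=5,fy=5,interpolation=cv2.INTER_CUBIC);b=cv2.resize(s,None,fx=4,fy=4,interpolation=cv2.INTER_CUBIC)
o=np.zeros((360,760,3),np.uint8);o[:350,:400]=a;o[:360,400:760]=b
cv2.imwrite("pics/crop1.png",o)
```

```text
(no output)
```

View pics/crop1.png

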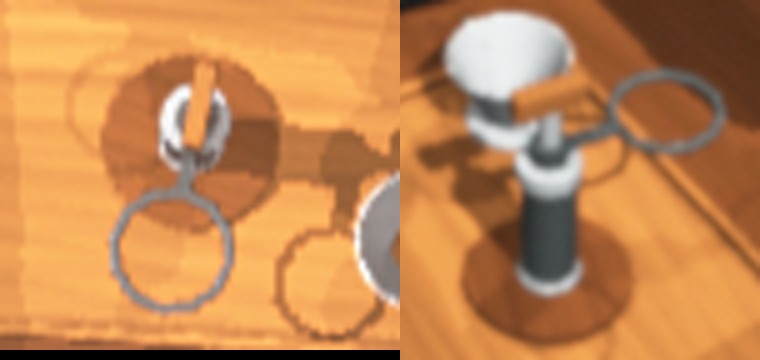

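The crop shows the bar centre at crop (200,105), which is top-view pixel (299.6,215.6). The ring is at (294,244.7) and the foot at (297.6,223). In the scene view the bar is at about (272,169), the ring at (301.5,172.5) and the foot centre at (272,215).

```bash
cat > h.py <<'E'
import numpy as np,cv2
from scipy.optimize import least_squares
def load(n): return dict(np.load(n))
def proj(c,X): 
    return cv2.projectPoints(np.float64([X]),cv2.Rodrigues(c["R"])[0],c["t"],c["mtx"],np.array([float(c["k1"]),0,0,0]))[0].ravel()
E
python3 - <<'E'
from h import *
T,S=load("top0.npz"),load("scene0.npz")
for n,a,b in (("bar",(299.6,215.6),(272,169)),("ring",(293.9,244.7),(301.5,172.5)),("foot",(297.6,223),(272,215))):
    r=least_squares(lambda X:np.r_[proj(T,X)-a,proj(S,X)-b],[.4,-.1,.2]); print(n,r.x.round(4),r.fun.round(1))
# joint fit: x,y,z0,heading of ring
def P(p):
    x,y,z,h=p; b=[x,y,z+.206]; rg=[x+.1*np.cos(h),y+.1*np.sin(h),z+.153]; f=[x,y,z+.012]; d=.03*np.array([np.cos(h),np.sin(h),0])
    return b,rg,f,np.array([x,y,z+.219])-d,np.array([x,y,z+.219])+d
def F(p):
    b,r,f,e1,e2=P(p)
    return np.r_[proj(T,b)-(299.6,215.6),proj(S,b)-(272,169),proj(T,r)-(293.9,244.7),proj(S,r)-(301.5,172.5),proj(T,f)-(297.6,223),proj(S,f)-(272,215),proj(T,e1)-(300.9,208),proj(T,e2)-(299,224)]
r=least_squares(F,[.4,-.1,.01,3]);print(r.x.round(4),r.fun.round(1))
E
```

```text
bar [ 0.5149 -0.0942  0.2149] [ 0. -0.  0.  0.]
ring [ 0.4148 -0.0773  0.1617] [ 0.1 -0.1  0.1  0. ]
foot [ 0.5143 -0.0933  0.0091] [ 0.2 -0.2  0.2  0. ]
[ 0.5136 -0.0939  0.0048  2.9928] [-0.1  0.5  0.4  0.9  0.5  0.1 -0.3  0.6  0.4 -0.2  0.3 -1.7  0.2 -0.7
 -0.8 -0.2]
```

Request:
carry_out:
  plan: "0 0 -1 0 0 0; 0 0 -1 0 0 0; 0.82 -0.57 0 0 0 0; 0.82 -0.57 0 0 0 0; 0.82 -0.57 0 0 0 0; 0.82 -0.57 0 0 0 0; 0.82 -0.57 0 0 0 0; 0.82 -0.57 0 0 0 0"
  claw: -1

```text
time_s: 0.77
eef_pos: [0.3318, -0.346, 0.311]
eef_rot: [-0.0, 0.986, 0.168, -0.0]
wrist_force: [-0.5, -0.2, -0.4]
opening: 0.996
grasp_force: 0.0
```

Request:
carry_out:
  plan: "0.82 -0.57 0 0 0 0; 0.82 -0.57 0 0 0 0; 0.82 -0.57 0 0 0 0; 0.82 -0.57 0 0 0 0; 0.82 -0.57 0 0 0 0; 0.82 -0.57 0 0 0 0; 0.82 -0.57 0 0 0 0; 0 0 0 0 0 0"

```text
time_s: 1.43
eef_pos: [0.4972, -0.1152, 0.3109]
eef_rot: [-0.001, 0.985, 0.172, 0.001]
wrist_force: [-0.6, 0.2, 0.6]
opening: 1.003
grasp_force: 0.0
```

Request:
carry_out:
  plan: "0 0 0 0 0 1; 0 0 0 0 0 1; 0 0 0 0 0 1; 0 0 0 0 0 1; 0 0 0 0 0 0.88; 0 0 0 0 0 0; 0 0 0 0 0 0; 0 0 0 0 0 0"

```text
time_s: 2.1
eef_pos: [0.4946, -0.1211, 0.3111]
eef_rot: [-0.0, 0.997, -0.073, -0.0]
wrist_force: [0.7, 0.6, -0.8]
opening: 0.999
grasp_force: 0.0
```

```bash
cat >> h.py <<'E'
from scipy.spatial.transform import Rotation as Ro
def st(o):
    w,x,y,z=o["eef_rot"]; M=Ro.from_quat([x,y,z,w]).as_matrix()
    print("t",round(o["time_s"],2),"p",o["eef_pos"].round(4),"head",np.arctan2(M[1,0],M[0,0]).round(4),"zax",M[:,2].round(3),"F",o["wrist_force"].round(2),"T",o["torque"].round(3),"open",round(o["opening"],3),"g",round(o["grasp_force"],1),"q6",o["q"][5].round(3))
    return M
E
python3 - <<'E'
from bench import ctrl
from h import *
o=ctrl.get_obs();M=st(o)
for n in ("wrist","top"):
    c=ctrl.camera(n); cv2.imwrite(f"pics/{n}1.png",c["pixels"][:,:,::-1]); np.savez(f"{n}1.npz",**{k:c[k] for k in("mtx","k1","R","t")})
print((M.T@(np.array([.5136,-.0939,.32])-o["eef_pos"])/.04).round(3))
W=load("wrist1.npz")
for X in ([.5136,-.0939,.224],[.484,-.0895,.224],[.5432,-.0983,.224],[.4147,-.0790,.158]): print(proj(W,X).round(1))
E
```

```text
t 2.1 p [ 0.4946 -0.1211  0.3111] head -0.1468 zax [-0.  0. -1.] F [ 0.67  0.57 -0.84] T [ 0.005 -0.001  0.036] open 0.999 g 0.0 q6 1.244
[ 0.37  -0.743 -0.223]
[238.4 192.3]
[240.  235.3]
[236.8 146. ]
[250.9 281.6]
```

View pics/wrist1.png

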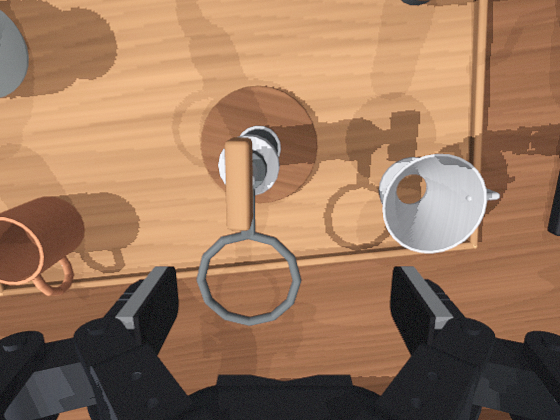

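The wrist view shows the bar's top-face corners at (226,139), (251,139), (226,228) and (251,230), and the ring centre at (249.5,278). I'll refit using all three views.

Run:
```python
from h import *
from bench import ctrl
T,S,W=load("top0.npz"),load("scene0.npz"),load("wrist1.npz")
def F(p,verbose=0):
    x,y,z,h=p; d=np.array([np.cos(h),np.sin(h),0]); n=np.array([-d[1],d[0],0]); c=np.array([x,y,z+.206])
    f=[]
    for cam,X,uv,s in ((T,c,(299.6,215.6),1),(S,c,(272,169),1),(T,c+.1*d-[0,0,.053],(293.9,244.7),1),(S,c+.1*d-[0,0,.053],(301.5,172.5),1),(T,[x,y,z+.012],(297.6,223),1),(S,[x,y,z+.012],(272,215),1),
      (W,c+[0,0,.013]-.03*d,(238.7,139),1),(W,c+[0,0,.013]+.03*d,(238.5,229),1),(W,c+.1*d-[0,0,.053],(249.5,278),1)):
        f.append((proj(cam,X)-uv)*s)
    return np.concatenate(f)
r=least_squares(F,[.51,-.1,.01,3],loss="soft_l1");print(r.x.round(4),F(r.x).round(1),"barhead",r.x[3]-np.pi)
o=ctrl.get_obs();M=st(o)
print((M.T@(np.r_[r.x[:2],.25]-o["eef_pos"])/.04).round(3))
```

```text
[ 0.5174 -0.0948  0.0045  2.9727] [ 0.2 -0.6 -0.8  1.3  0.2 -1.1 -1.1  1.4  0.6 -1.1 -0.8 -1.3 -0.5  0.6
  0.9  0.8 -0.5 -0.5] barhead -0.16892210517521677
t 2.2 p [ 0.4947 -0.1211  0.3112] head -0.1477 zax [-0.  0. -1.] F [-0.53 -0.91  0.44] T [ 0.018  0.004 -0.025] open 0.998 g 0.0 q6 1.245
[ 0.464 -0.736  1.53 ]
```

Request:
carry_out:
  plan: "0.15 -0.25 0.3 0 0 0.1; 0.15 -0.25 0.3 0 0 0.1; 0.15 -0.23 0.4 0 0 0; 0 0 0 0 0 0; 0 0 0 0 0 0; 0 0 0 0 0 0; 0 0 0 0 0 0; 0 0 0 0 0 0"

```text
time_s: 2.87
eef_pos: [0.5174, -0.0957, 0.2724]
eef_rot: [0.0, 0.996, -0.085, 0.001]
wrist_force: [-0.9, -0.1, 0.3]
opening: 1.001
grasp_force: 0.0
```

Run:
```python
from bench import ctrl
from h import *
o=ctrl.get_obs();M=st(o)
c=ctrl.camera("wrist"); cv2.imwrite("pics/wrist2.png",c["pixels"][:,:,::-1]); np.savez("wrist2.npz",**{k:c[k] for k in("mtx","k1","R","t")})
W=load("wrist2.npz")
h=2.9727;d=.03*np.array([np.cos(h),np.sin(h),0])
c0=np.array([.5174,-.0948,.2235])
print(proj(W,c0-d),proj(W,c0+d),proj(W,c0*[1,1,0]+[0,0,.1575]+d/.3))
```

```text
t 2.87 p [ 0.5174 -0.0957  0.2724] head -0.1696 zax [ 0.002 -0.001 -1.   ] F [-0.85 -0.08  0.3 ] T [-0.035  0.005  0.039] open 1.001 g 0.0 q6 1.332
[282.43481027 182.75558453] [282.62154398 283.16431833] [283.01244774 321.21150333]
```

View pics/wrist2.png

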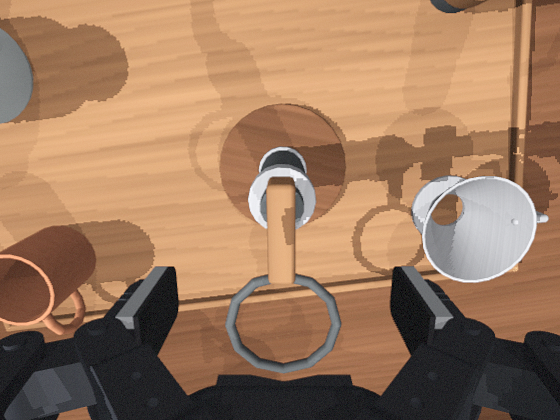

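The bar top runs from (281,182) to (282,283) and the ring is at (284,322), all within about 1 px of the prediction. Next I descend and grip.

Request:
carry_out:
  plan: "0 -0.02 0.5 0 0 0; 0 0 0.5 0 0 0; 0 0 0.4 0 0 0; 0 0 0.3 0 0 0; 0 0 0.25 0 0 0; 0 0 0 0 0 0; 0 0 0 0 0 0; 0 0 0 0 0 0"

```text
time_s: 3.58
eef_pos: [0.518, -0.0946, 0.1943]
eef_rot: [0.0, 0.996, -0.085, 0.001]
wrist_force: [-0.2, -0.5, 0.0]
opening: 1.001
grasp_force: 0.0
```

Request:
carry_out:
  plan: "0 0 0 0 0 0; 0 0 0 0 0 0; 0 0 0 0 0 0; 0 0 0 0 0 0; 0 0 0 0 0 0; 0 0 0 0 0 0; 0 0 0 0 0 0; 0 0 0 0 0 0"
  claw: 1

```text
time_s: 4.25
eef_pos: [0.5175, -0.0943, 0.1936]
eef_rot: [0.0, 0.996, -0.084, 0.0]
wrist_force: [-0.6, 0.1, 3.2]
opening: 0.18
grasp_force: 59.0
```

Run:
```python
from bench import ctrl
from h import *
st(ctrl.get_obs())
```

```text
t 4.25 p [ 0.5175 -0.0943  0.1936] head -0.1691 zax [ 0. -0. -1.] F [-0.58  0.09  3.16] T [0.153 0.135 0.   ] open 0.18 g 59.0 q6 1.334
```

Request:
carry_out:
  plan: "0 0 0 0 0 -0.5; 0 0 0 0 0 -0.8; 0 0 0 0 0 -0.8; 0 0 0 0 0 -0.8; 0 0 0 0 0 -0.8; 0 0 0 0 0 -0.8; 0 0 0 0 0 -0.5; 0 0 0 0 0 0"

```text
time_s: 4.92
eef_pos: [0.5175, -0.094, 0.1936]
eef_rot: [-0.0, 0.986, 0.166, 0.0]
wrist_force: [-0.7, 1.1, 4.2]
opening: 0.179
grasp_force: 59.3
```

Run:
```python
from bench import ctrl
from h import *
st(ctrl.get_obs())
```

```text
t 4.92 p [ 0.5175 -0.094   0.1936] head 0.3326 zax [ 0.  0. -1.] F [-0.66  1.09  4.24] T [ 0.509  0.135 -0.059] open 0.179 g 59.3 q6 0.832
```

Request:
carry_out:
  plan: "0 0 0 0 0 -0.5; 0 0 0 0 0 -0.6; 0 0 0 0 0 -0.6; 0 0 0 0 0 -0.6; 0 0 0 0 0 -0.4; 0 0 0 0 0 -0.3; 0 0 0 0 0 0; 0 0 0 0 0 0"

```text
time_s: 5.58
eef_pos: [0.5174, -0.094, 0.1936]
eef_rot: [-0.0, 0.951, 0.309, 0.0]
wrist_force: [-0.5, 3.4, 5.1]
opening: 0.184
grasp_force: 59.5
```

Run:
```python
from bench import ctrl
from h import *
st(ctrl.get_obs())
```

```text
t 5.58 p [ 0.5174 -0.094   0.1936] head 0.6288 zax [ 0.  0. -1.] F [-0.47  3.38  5.11] T [ 0.655  0.285 -0.029] open 0.184 g 59.5 q6 0.536
```

Request:
carry_out:
  plan: "0 0 0 0 0 -0.15; 0 0 0 0 0 -0.15; 0 0 0 0 0 -0.1; 0 0 0 0 0 0; 0 0 0 0 0 0; 0 0 0 0 0 0; 0 0 0 0 0 0; 0 0 0 0 0 0"

```text
time_s: 6.25
eef_pos: [0.5174, -0.094, 0.1936]
eef_rot: [-0.0, 0.945, 0.328, 0.0]
wrist_force: [-0.9, 2.9, 5.5]
opening: 0.178
grasp_force: 59.5
```

Run:
```python
from bench import ctrl
from h import *
st(ctrl.get_obs())
```

```text
t 6.25 p [ 0.5174 -0.094   0.1936] head 0.6688 zax [ 0.     0.001 -1.   ] F [-0.95  2.89  5.53] T [ 0.714  0.208 -0.017] open 0.178 g 59.5 q6 0.496
```

Request:
carry_out:
  plan: "0 0 0 0 0 -0.15; 0 0 0 0 0 -0.15; 0 0 0 0 0 -0.1; 0 0 0 0 0 0; 0 0 0 0 0 0; 0 0 0 0 0 0; 0 0 0 0 0 0; 0 0 0 0 0 0"

```text
time_s: 6.92
eef_pos: [0.5174, -0.094, 0.1936]
eef_rot: [-0.0, 0.938, 0.347, 0.0]
wrist_force: [-1.3, 1.1, 5.3]
opening: 0.179
grasp_force: 59.4
```

Run:
```python
from bench import ctrl
from h import *
st(ctrl.get_obs())
```

```text
t 6.92 p [ 0.5174 -0.094   0.1936] head 0.7087 zax [ 0.     0.001 -1.   ] F [-1.34  1.12  5.35] T [ 0.719  0.262 -0.006] open 0.179 g 59.4 q6 0.456
```

Request:
carry_out:
  plan: "0 0 0 0 0 -0.15; 0 0 0 0 0 -0.15; 0 0 0 0 0 -0.1; 0 0 0 0 0 0; 0 0 0 0 0 0; 0 0 0 0 0 0; 0 0 0 0 0 0; 0 0 0 0 0 0"

```text
time_s: 7.58
eef_pos: [0.5174, -0.0941, 0.1936]
eef_rot: [-0.0, 0.931, 0.366, 0.0]
wrist_force: [-0.9, 2.0, 4.6]
opening: 0.178
grasp_force: 59.2
```

Run:
```python
from bench import ctrl
from h import *
st(ctrl.get_obs())
```

```text
t 7.58 p [ 0.5174 -0.0941  0.1936] head 0.7485 zax [ 0.     0.001 -1.   ] F [-0.94  1.96  4.64] T [ 0.712  0.282 -0.059] open 0.178 g 59.2 q6 0.416
```

Request:
carry_out:
  plan: "0 0 0 0 0 -0.15; 0 0 0 0 0 -0.15; 0 0 0 0 0 -0.1; 0 0 0 0 0 0; 0 0 0 0 0 0; 0 0 0 0 0 0; 0 0 0 0 0 0; 0 0 0 0 0 0"

```text
time_s: 8.25
eef_pos: [0.5175, -0.0941, 0.1936]
eef_rot: [-0.0, 0.923, 0.384, 0.0]
wrist_force: [-0.3, 1.3, 5.4]
opening: 0.176
grasp_force: 59.1
```

Run:
```python
from bench import ctrl
from h import *
st(ctrl.get_obs())
```

```text
t 8.25 p [ 0.5175 -0.0941  0.1936] head 0.7888 zax [ 0.  0. -1.] F [-0.26  1.25  5.41] T [ 0.755  0.253 -0.115] open 0.176 g 59.1 q6 0.376
```

Request:
carry_out:
  plan: "0 0 0 0 0 -0.15; 0 0 0 0 0 -0.15; 0 0 0 0 0 -0.1; 0 0 0 0 0 0; 0 0 0 0 0 0; 0 0 0 0 0 0; 0 0 0 0 0 0; 0 0 0 0 0 0"

```text
time_s: 8.92
eef_pos: [0.5176, -0.0942, 0.1936]
eef_rot: [-0.0, 0.915, 0.403, 0.0]
wrist_force: [-0.4, 1.3, 6.1]
opening: 0.187
grasp_force: 59.2
```

Run:
```python
from bench import ctrl
from h import *
st(ctrl.get_obs())
```

```text
t 8.92 p [ 0.5176 -0.0942  0.1936] head 0.829 zax [ 0.001  0.    -1.   ] F [-0.36  1.28  6.07] T [ 0.765  0.243 -0.164] open 0.187 g 59.2 q6 0.335
```

The anticlockwise stop was felt at a heading of about 0.73. I'll back off 0.09 and draw the post up 38 mm.

Request:
carry_out:
  plan: "0 0 0 0 0 0.5; 0 0 0 0 0 0.4; 0 0 -0.1 0 0 0; 0 0 -0.25 0 0 0; 0 0 -0.25 0 0 0; 0 0 -0.25 0 0 0; 0 0 -0.1 0 0 0; 0 0 0 0 0 0"

```text
time_s: 9.58
eef_pos: [0.5173, -0.0942, 0.2327]
eef_rot: [0.0, 0.932, 0.362, 0.0]
wrist_force: [-0.8, 2.4, -2.1]
opening: 0.178
grasp_force: 59.5
```

Run:
```python
from bench import ctrl
from h import *
st(ctrl.get_obs())
```

```text
t 9.58 p [ 0.5173 -0.0942  0.2327] head 0.741 zax [ 0. -0. -1.] F [-0.84  2.36 -2.1 ] T [ 0.675  0.433 -0.093] open 0.178 g 59.5 q6 0.424
```

Request:
carry_out:
  plan: "0 0 -0.05 0 0 0; 0 0 -0.05 0 0 0; 0 0 -0.05 0 0 0; 0 0 0 0 0 0; 0 0 0 0 0 0; 0 0 0 0 0 0; 0 0 0 0 0 0; 0 0 0 0 0 0"

```text
time_s: 10.25
eef_pos: [0.5172, -0.0942, 0.2372]
eef_rot: [-0.0, 0.932, 0.362, -0.0]
wrist_force: [-0.4, 2.1, -4.1]
opening: 0.18
grasp_force: 59.2
```

Request:
carry_out:
  plan: "0 0 -0.025 0 0 0; 0 0 -0.025 0 0 0; 0 0 -0.025 0 0 0; 0 0 0 0 0 0; 0 0 0 0 0 0; 0 0 0 0 0 0; 0 0 0 0 0 0; 0 0 0 0 0 0"

```text
time_s: 10.92
eef_pos: [0.5173, -0.0942, 0.2403]
eef_rot: [-0.0, 0.932, 0.362, -0.0]
wrist_force: [-1.2, 2.7, -4.9]
opening: 0.177
grasp_force: 59.2
```

Request:
carry_out:
  plan: "0 0 -0.025 0 0 0; 0 0 -0.025 0 0 0; 0 0 -0.025 0 0 0; 0 0 0 0 0 0; 0 0 0 0 0 0; 0 0 0 0 0 0; 0 0 0 0 0 0; 0 0 0 0 0 0"

```text
time_s: 11.58
eef_pos: [0.5173, -0.0943, 0.2434]
eef_rot: [-0.0, 0.932, 0.362, 0.0]
wrist_force: [-1.1, 3.0, -4.0]
opening: 0.179
grasp_force: 59.2
```

Request:
carry_out:
  plan: "0 0 -0.025 0 0 0; 0 0 -0.025 0 0 0; 0 0 -0.025 0 0 0; 0 0 0 0 0 0; 0 0 0 0 0 0; 0 0 0 0 0 0; 0 0 0 0 0 0; 0 0 0 0 0 0"

```text
time_s: 12.25
eef_pos: [0.5173, -0.0943, 0.2464]
eef_rot: [0.0, 0.932, 0.362, 0.0]
wrist_force: [-1.4, 3.6, -4.7]
opening: 0.179
grasp_force: 59.2
```

Request:
carry_out:
  plan: "0 0 -0.025 0 0 0; 0 0 -0.025 0 0 0; 0 0 -0.025 0 0 0; 0 0 0 0 0 0; 0 0 0 0 0 0; 0 0 0 0 0 0; 0 0 0 0 0 0; 0 0 0 0 0 0"

```text
time_s: 12.92
eef_pos: [0.5173, -0.0943, 0.2494]
eef_rot: [0.0, 0.932, 0.362, 0.0]
wrist_force: [-0.7, 1.9, -5.0]
opening: 0.181
grasp_force: 59.2
```

Request:
carry_out:
  plan: "0 0 -0.025 0 0 0; 0 0 -0.025 0 0 0; 0 0 -0.025 0 0 0; 0 0 0 0 0 0; 0 0 0 0 0 0; 0 0 0 0 0 0; 0 0 0 0 0 0; 0 0 0 0 0 0"

```text
time_s: 13.58
eef_pos: [0.5172, -0.0943, 0.252]
eef_rot: [-0.0, 0.932, 0.362, -0.0]
wrist_force: [0.2, 1.0, -8.9]
opening: 0.18
grasp_force: 58.8
```

Request:
carry_out:
  plan: "0 0 -0.015 0 0 0; 0 0 -0.015 0 0 0; 0 0 0 0 0 0; 0 0 0 0 0 0; 0 0 0 0 0 0; 0 0 0 0 0 0; 0 0 0 0 0 0; 0 0 0 0 0 0"

```text
time_s: 14.25
eef_pos: [0.5171, -0.0942, 0.2531]
eef_rot: [-0.0, 0.932, 0.362, -0.0]
wrist_force: [0.0, 2.4, -15.2]
opening: 0.175
grasp_force: 58.7
```

Top stop confirmed, with contact at z ≈ 0.2512. I lower to about 2.5 mm below it.

Request:
carry_out:
  plan: "0 0 0.04 0 0 0; 0 0 0.04 0 0 0; 0 0 0.03 0 0 0; 0 0 0 0 0 0; 0 0 0 0 0 0; 0 0 0 0 0 0; 0 0 0 0 0 0; 0 0 0 0 0 0"

```text
time_s: 14.92
eef_pos: [0.5176, -0.0945, 0.2496]
eef_rot: [0.0, 0.932, 0.362, 0.0]
wrist_force: [-1.5, 2.8, -1.5]
opening: 0.18
grasp_force: 60.4
```

Run:
```python
from bench import ctrl
from h import *
st(ctrl.get_obs())
```

```text
t 14.92 p [ 0.5176 -0.0945  0.2496] head 0.7408 zax [ 0.001 -0.001 -1.   ] F [-1.55  2.82 -1.46] T [ 0.876  0.728 -0.121] open 0.18 g 60.4 q6 0.424
```

Request:
carry_out:
  plan: "0 0 0.022 0 0 0; 0 0 0 0 0 0; 0 0 0 0 0 0.5; 0 0 0 0 0 0.5; 0 0 0 0 0 0.5; 0 0 0 0 0 0.5; 0 0 0 0 0 0; 0 0 0 0 0 0"

```text
time_s: 15.58
eef_pos: [0.5174, -0.0943, 0.248]
eef_rot: [0.0, 0.963, 0.268, 0.0]
wrist_force: [-0.9, 2.9, -3.7]
opening: 0.178
grasp_force: 60.1
```

Run:
```python
from bench import ctrl
from h import *
st(ctrl.get_obs())
```

```text
t 15.58 p [ 0.5174 -0.0943  0.248 ] head 0.5423 zax [ 0. -0. -1.] F [-0.88  2.94 -3.74] T [ 0.717  0.315 -0.028] open 0.178 g 60.1 q6 0.622
```

Request:
carry_out:
  plan: "0 0 -0.015 0 0 0; 0 0 0 0 0 0; 0 0 0 0 0 0.5; 0 0 0 0 0 0.5; 0 0 0 0 0 0.5; 0 0 0 0 0 0.5; 0 0 0 0 0 0; 0 0 0 0 0 0"

```text
time_s: 16.25
eef_pos: [0.5174, -0.0944, 0.2488]
eef_rot: [0.0, 0.985, 0.17, 0.0]
wrist_force: [-1.2, 1.2, -4.1]
opening: 0.18
grasp_force: 60.0
```

Run:
```python
from bench import ctrl
from h import *
st(ctrl.get_obs())
```

```text
t 16.25 p [ 0.5174 -0.0944  0.2488] head 0.3426 zax [ 0. -0. -1.] F [-1.21  1.2  -4.11] T [ 0.684  0.238 -0.044] open 0.18 g 60.0 q6 0.822
```

Request:
carry_out:
  plan: "0 0 0 0 0 0.6; 0 0 0 0 0 0.8; 0 0 0 0 0 0.8; 0 0 0 0 0 0.8; 0 0 0 0 0 0.8; 0 0 0 0 0 0.7; 0 0 0 0 0 0.4; 0 0 0 0 0 0"

```text
time_s: 16.92
eef_pos: [0.5174, -0.0946, 0.2489]
eef_rot: [0.0, 0.997, -0.074, 0.0]
wrist_force: [-0.2, 1.8, -5.1]
opening: 0.178
grasp_force: 60.0
```

Run:
```python
from bench import ctrl
from h import *
st(ctrl.get_obs())
```

```text
t 16.92 p [ 0.5174 -0.0946  0.2489] head -0.149 zax [ 0.    -0.001 -1.   ] F [-0.2   1.84 -5.07] T [ 0.445  0.267 -0.011] open 0.178 g 60.0 q6 1.313
```

Free all the way so far. I'll feel for the clockwise stop in 0.05 rad steps.

Request:
carry_out:
  plan: "0 0 0 0 0 0.2; 0 0 0 0 0 0.2; 0 0 0 0 0 0.1; 0 0 0 0 0 0; 0 0 0 0 0 0; 0 0 0 0 0 0; 0 0 0 0 0 0; 0 0 0 0 0 0"

```text
time_s: 17.58
eef_pos: [0.5173, -0.0944, 0.2489]
eef_rot: [0.0, 0.995, -0.099, 0.0]
wrist_force: [-0.7, 0.7, -4.2]
opening: 0.175
grasp_force: 59.9
```

Run:
```python
from bench import ctrl
from h import *
st(ctrl.get_obs())
```

```text
t 17.58 p [ 0.5173 -0.0944  0.2489] head -0.199 zax [ 0. -0. -1.] F [-0.66  0.68 -4.19] T [ 0.166  0.282 -0.   ] open 0.175 g 59.9 q6 1.364
```

Request:
carry_out:
  plan: "0 0 0 0 0 0.2; 0 0 0 0 0 0.2; 0 0 0 0 0 0.1; 0 0 0 0 0 0; 0 0 0 0 0 0; 0 0 0 0 0 0; 0 0 0 0 0 0; 0 0 0 0 0 0"

```text
time_s: 18.25
eef_pos: [0.5173, -0.0943, 0.2488]
eef_rot: [0.0, 0.992, -0.124, 0.0]
wrist_force: [-0.3, -0.3, -3.6]
opening: 0.178
grasp_force: 60.0
```

Run:
```python
from bench import ctrl
from h import *
st(ctrl.get_obs())
```

```text
t 18.25 p [ 0.5173 -0.0943  0.2488] head -0.2492 zax [ 0. -0. -1.] F [-0.26 -0.32 -3.56] T [0.015 0.218 0.051] open 0.178 g 60.0 q6 1.414
```

Request:
carry_out:
  plan: "0 0 0 0 0 0.2; 0 0 0 0 0 0.2; 0 0 0 0 0 0.1; 0 0 0 0 0 0; 0 0 0 0 0 0; 0 0 0 0 0 0; 0 0 0 0 0 0; 0 0 0 0 0 0"

```text
time_s: 18.92
eef_pos: [0.5173, -0.0943, 0.2489]
eef_rot: [0.0, 0.989, -0.149, 0.0]
wrist_force: [-0.6, -0.7, -4.1]
opening: 0.177
grasp_force: 60.0
```

Run:
```python
from bench import ctrl
from h import *
st(ctrl.get_obs())
```

```text
t 18.92 p [ 0.5173 -0.0943  0.2489] head -0.2992 zax [ 0. -0. -1.] F [-0.62 -0.72 -4.11] T [-0.005  0.268 -0.014] open 0.177 g 60.0 q6 1.464
```

Request:
carry_out:
  plan: "0 0 0 0 0 0.2; 0 0 0 0 0 0.2; 0 0 0 0 0 0.1; 0 0 0 0 0 0; 0 0 0 0 0 0; 0 0 0 0 0 0; 0 0 0 0 0 0; 0 0 0 0 0 0"

```text
time_s: 19.58
eef_pos: [0.5173, -0.0943, 0.2488]
eef_rot: [0.0, 0.985, -0.174, 0.0]
wrist_force: [-0.2, -0.1, -2.5]
opening: 0.181
grasp_force: 60.1
```

Run:
```python
from bench import ctrl
from h import *
st(ctrl.get_obs())
```

```text
t 19.58 p [ 0.5173 -0.0943  0.2488] head -0.3491 zax [-0. -0. -1.] F [-0.16 -0.07 -2.48] T [-0.035  0.296 -0.095] open 0.181 g 60.1 q6 1.514
```

Request:
carry_out:
  plan: "0 0 0 0 0 0.2; 0 0 0 0 0 0.2; 0 0 0 0 0 0.1; 0 0 0 0 0 0; 0 0 0 0 0 0; 0 0 0 0 0 0; 0 0 0 0 0 0; 0 0 0 0 0 0"

```text
time_s: 20.25
eef_pos: [0.5173, -0.0943, 0.2488]
eef_rot: [0.0, 0.98, -0.198, -0.0]
wrist_force: [-0.7, -0.0, -3.8]
opening: 0.178
grasp_force: 60.1
```

Run:
```python
from bench import ctrl
from h import *
st(ctrl.get_obs())
```

```text
t 20.25 p [ 0.5173 -0.0943  0.2488] head -0.3992 zax [-0. -0. -1.] F [-0.68 -0.04 -3.81] T [-0.136  0.323 -0.058] open 0.178 g 60.1 q6 1.564
```

Request:
carry_out:
  plan: "0 0 0 0 0 0.2; 0 0 0 0 0 0.2; 0 0 0 0 0 0.1; 0 0 0 0 0 0; 0 0 0 0 0 0; 0 0 0 0 0 0; 0 0 0 0 0 0; 0 0 0 0 0 0"

```text
time_s: 20.92
eef_pos: [0.5173, -0.0943, 0.2488]
eef_rot: [0.0, 0.975, -0.223, -0.0]
wrist_force: [-1.5, -0.5, -2.0]
opening: 0.179
grasp_force: 60.0
```

Run:
```python
from bench import ctrl
from h import *
st(ctrl.get_obs())
```

```text
t 20.92 p [ 0.5173 -0.0943  0.2488] head -0.4491 zax [-0. -0. -1.] F [-1.48 -0.5  -1.96] T [-0.198  0.316 -0.017] open 0.179 g 60.0 q6 1.614
```

Request:
carry_out:
  plan: "0 0 0 0 0 0.2; 0 0 0 0 0 0.2; 0 0 0 0 0 0.1; 0 0 0 0 0 0; 0 0 0 0 0 0; 0 0 0 0 0 0; 0 0 0 0 0 0; 0 0 0 0 0 0"

```text
time_s: 21.58
eef_pos: [0.5173, -0.0943, 0.2488]
eef_rot: [-0.0, 0.969, -0.247, 0.0]
wrist_force: [-0.4, -0.5, -4.0]
opening: 0.175
grasp_force: 60.1
```

Run:
```python
from bench import ctrl
from h import *
st(ctrl.get_obs())
```

```text
t 21.58 p [ 0.5173 -0.0943  0.2488] head -0.4991 zax [ 0.  0. -1.] F [-0.36 -0.51 -4.05] T [-0.129  0.331  0.082] open 0.175 g 60.1 q6 1.664
```

Request:
carry_out:
  plan: "0 0 0 0 0 0.2; 0 0 0 0 0 0.2; 0 0 0 0 0 0; 0 0 0 0 0 0; 0 0 0 0 0 0; 0 0 0 0 0 0; 0 0 0 0 0 0; 0 0 0 0 0 0"

```text
time_s: 22.25
eef_pos: [0.5173, -0.0942, 0.2488]
eef_rot: [-0.0, 0.964, -0.266, -0.0]
wrist_force: [0.2, 1.0, -3.0]
opening: 0.182
grasp_force: 60.3
```

Run:
```python
from bench import ctrl
from h import *
st(ctrl.get_obs())
```

```text
t 22.25 p [ 0.5173 -0.0942  0.2488] head -0.5391 zax [ 0.  0. -1.] F [ 0.23  1.04 -2.96] T [-0.048  0.3    0.105] open 0.182 g 60.3 q6 1.704
```

Request:
carry_out:
  plan: "0 0 0 0 0 0.2; 0 0 0 0 0 0.2; 0 0 0 0 0 0; 0 0 0 0 0 0; 0 0 0 0 0 0; 0 0 0 0 0 0; 0 0 0 0 0 0; 0 0 0 0 0 0"

```text
time_s: 22.92
eef_pos: [0.5173, -0.0943, 0.2488]
eef_rot: [-0.0, 0.958, -0.286, 0.0]
wrist_force: [-0.3, -0.1, -3.5]
opening: 0.18
grasp_force: 60.6
```

Run:
```python
from bench import ctrl
from h import *
st(ctrl.get_obs())
```

```text
t 22.92 p [ 0.5173 -0.0943  0.2488] head -0.5792 zax [ 0.  0. -1.] F [-0.28 -0.05 -3.49] T [-0.019  0.237  0.141] open 0.18 g 60.6 q6 1.744
```

Clockwise stop felt. I'll ease the twist and lower gently onto the slot floor.

Request:
carry_out:
  plan: "0 0 0 0 0 -0.3; 0 0 0 0 0 -0.2; 0 0 0.02 0 0 0; 0 0 0.02 0 0 0; 0 0 0.01 0 0 0; 0 0 0 0 0 0; 0 0 0 0 0 0; 0 0 0 0 0 0"

```text
time_s: 23.58
eef_pos: [0.5174, -0.0944, 0.247]
eef_rot: [0.0, 0.965, -0.262, 0.0]
wrist_force: [-0.5, 1.4, 0.8]
opening: 0.174
grasp_force: 60.5
```

Run:
```python
from bench import ctrl
from h import *
st(ctrl.get_obs())
```

```text
t 23.58 p [ 0.5174 -0.0944  0.247 ] head -0.5294 zax [ 0. -0. -1.] F [-0.53  1.45  0.82] T [0.016 0.393 0.091] open 0.174 g 60.5 q6 1.694
```

Request:
carry_out:
  plan: "0 0 0 0 0 0; 0 0 0 0 0 0; 0 0 0 0 0 0; 0 0 0 0 0 0; 0 0 0 0 0 0; 0 0 0 0 0 0; 0 0 0 0 0 0; 0 0 0 0 0 0"
  claw: -1

```text
time_s: 24.25
eef_pos: [0.5173, -0.0943, 0.2468]
eef_rot: [0.0, 0.965, -0.262, 0.0]
wrist_force: [0.7, -0.1, 0.7]
opening: 1.005
grasp_force: 0.0
```

Request:
carry_out:
  plan: "0 0 -0.3 0 0 0; 0 0 -0.5 0 0 0; 0 0 -0.6 0 0 0; 0 0 -0.6 0 0 0; 0 0 -0.5 0 0 0; 0 0 0 0 0 0; 0 0 0 0 0 0; 0 0 0 0 0 0"

```text
time_s: 24.92
eef_pos: [0.5171, -0.0942, 0.3466]
eef_rot: [-0.0, 0.965, -0.262, -0.0]
wrist_force: [0.1, -0.2, -0.9]
opening: 1.004
grasp_force: 0.0
```

Run:
```python
from bench import ctrl
from h import *
st(ctrl.get_obs())
c=ctrl.camera("wrist"); cv2.imwrite("pics/wrist3.png",c["pixels"][:,:,::-1]); np.savez("wrist3.npz",**{k:c[k] for k in("mtx","k1","R","t")})
W=load("wrist3.npz")
for L in (.0,.056):
  for h in (2.67,2.6,2.97):
    d=np.array([np.cos(h),np.sin(h),0]);c0=np.array([.5174,-.0944,.2235+L])
    print(L,h,proj(W,c0-.03*d).round(),proj(W,c0+.03*d).round(),proj(W,c0-[0,0,.066]+.1*d).round())
```

```text
t 24.92 p [ 0.5171 -0.0942  0.3466] head -0.5292 zax [-0.  0. -1.] F [ 0.12 -0.16 -0.86] T [0.005 0.015 0.003] open 1.004 g 0.0 q6 1.694
0.0 2.67 [282. 160.] [287. 236.] [290. 277.]
0.0 2.6 [285. 159.] [284. 236.] [283. 277.]
0.0 2.97 [270. 162.] [298. 234.] [319. 271.]
0.056 2.67 [282. 175.] [287. 268.] [291. 308.]
0.056 2.6 [285. 175.] [284. 268.] [283. 308.]
0.056 2.97 [267. 178.] [301. 265.] [325. 301.]
```

View pics/wrist3.png

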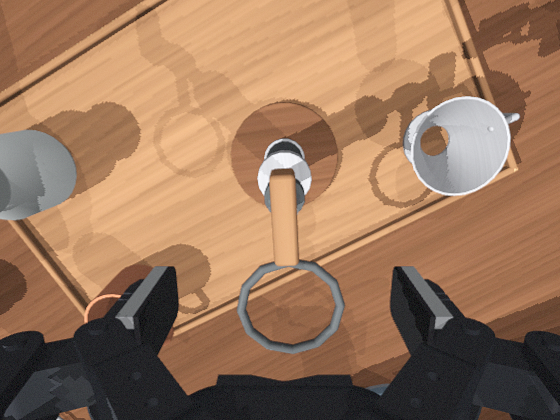

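The bar ends are at (283,172) and (286,266) and the ring is at (291,307). The post stays up about 55 mm and has turned back past its starting heading to the home stop. The bystanders in this view look undisturbed.

```bash
python3 -c "
from bench import ctrl
print(ctrl.hand_in())"
```

```text
the job is handed in; nothing more can be done
None
```

The job is handed in with no verdict returned: the post was unlocked, raised to its top stop, twisted back clockwise until the stop was felt, and let go; it stays up by itself about 55 mm higher, after about 25 s of the 64 s allowed.

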